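Spread a snap ring with pliers and hold it at the groove of a seated axle stub

ROBOT

A 6-joint arm with a two-finger parallel gripper is mounted at the origin on the work surface. World frame = base frame: x ahead of the robot, y to its left, z up, the work surface at z = 0. Lengths are in m, angles in rad, forces in N, time in s.
With the tool pointing down it reaches from about 0.375 to 0.9 m from the base axis. Payload 3.1 kg.
Tool frame: the origin (TCP) lies between the finger pads; the fingertips stand 8 mm ahead of it and the grasp point (between the pads) lies 11 mm behind it; z points along the fingers, y is the line along which they close (so a half turn about z gives the same grasp; the last joint's range is limited). The gripper opens to 87 mm and grips with 3 to 60 N. Pads are 19 mm wide; open, the fingers measure 117 mm over their backs; the gripper's body (75 mm by 190 mm) begins 51 mm behind the grasp point.
Start: joints at [-1.28, 0.527, 1.433, -0, 1.181, -0.178], TCP at [0.282, -0.558, 0.231] pointing down, gripper open.
Joint ranges: [-3.08, 3.08], [-0.75, 2.2], [0.22, 2.44], [-1.43, 4.57], [0, 2.65], [-2.85, 2.85]. Speed limits (rad/s): [2.79, 2.79, 3.14, 3.14, 3.14, 3.14].

INTERFACE

Orientations are given as a unit quaternion [x, y, z, w].
In Python, from rig import robot, vision, job gives the robot as it stands.
- The arm moves only by the shell command python3 -m handwheel 'ROWS' [OPENING] [FORCE]. ROWS is JSON, a list of rows, each a list of 4 numbers: the shift along the tool's x, y, z as a fraction of full scale, then the turn about the tool's z as a fraction of full scale. A call has 1 to 20 rows; each row is the pose to reach, as a shift and turn from the pose commanded when the call began, along the tool's axes at that moment, turning the shorter way round; what a row does not reach only later rows make up. Full scale, the value 1, is 300 mm for a shift and 2 pi rad for a turn. A row lasts 1/12 s, in which the tool goes at most 41.7 mm and 7.16 degrees, less where a joint would pass 70% of its speed; a pose out of reach is approached as far as the arm can. A call with a number of a shift or a turn outside -1 to 1 is refused whole. A call with a gripper value outside its range is refused whole. OPENING is the opening in per cent of the stroke, from 0 (shut) to 100 (fully open), set as the call begins (- or left out, the last holds). The fingers move at their own pace and stop on an object; FORCE is the grip in N (left out, the last holds). Time passes only in rows, so rows that repeat a pose let the fingers close. It gives the time, the measured TCP pose, the force, the opening and the grip force at its end, in the units of the state.
- robot.get_obs(): the state, without advancing time (a new reading comes with each control period).
- vision.camera(name): name is "side" or "top" or "wrist"; returns a dict with "frame" (384x512x3 uint8, red, green, blue), "K" (3x3 intrinsics, pixels), "k1" (the pictures are not rectified: a ray, as slopes to the right and down, at radius r is drawn at 1 + k1 r^2 times it, then the intrinsics apply), "cam_to_world" (4x4, takes a point from camera to world coordinates); the wrist camera has in their place "hand_eye" (4x4, takes a point from camera to tool coordinates, whose origin is the TCP and whose axes are the flange's). Camera axes: x right, y down, z forward; pixel columns grow to the right and rows downward; lengths in m; the calibration is good to about 2 mm. A picture is of the moment at which its call begins: read the wrist's pose just before it. There is no depth.
- job.hand_in(): hands the job in; it is judged then, once.
Trained networks look in the newest picture that a camera, given by its name, has taken for a name from the list of things; names that differ only in an ending like _2 or _b are one class to them, and where a whole thing is asked for, a point or a joint stands for the part that bears it (a point fixed in the world has none). Each returns a list of dicts, best first, with "conf" (0 to 1); they miss things now and then, are a little off and sometimes report something else, mostly with a low value. They report only what shows in the picture. A call takes as long as a camera call. They do not tell look-alikes from the thing itself.
- vision.look_for(camera, label): "point" ([row, column] in pixels, amid what is visible of it).
- vision.outline_of(camera, label): "mask" (384x512 bool, what is visible of it) and "point" ([row, column] in pixels, amid what is visible of it).
The state is a dict: "time": time; "q": joint angles; "joint_velocities": joint speeds; "joint_torque": joint torques, N m; "position": TCP position; "tool_rot": TCP orientation; "ft_force": force on the tool from outside, world axes, zero at the start; "moment": the same for the moment, N m; "grip_width": finger opening in m; "grip_force": force on a finger pad.
Only numpy, scipy, OpenCV 4.12 (cv2) and the standard library are available. Lean on these libraries where they do the work, as an engineer would, in place of code of your own. Each camera call takes 0.05 s, during which the arm holds its last target. There are 200 camera calls.

TASK

Set the loose axle stub into the rectangular pocket of the bench block, foot fully home, flat and square, and let go of it. Then take the snap-ring pliers from their stand by the two black handles, squeeze them fully so that the snap ring on their tips is spread, and, keeping it spread, slide the ring down over the axle until it is level with the groove. Finish there, still holding the pliers upright and squeezed with the ring spread around the groove (do not release or put anything down), and leave everything else on the bench where it is.

Things in the scene. Friction and masses are not known exactly. Their poses are not given: they have to be found in the camera images.
- nest_floor (a point): Centre of the pocket floor of the bench block, a fixed plain aluminium block 110 x 90 mm and 24 mm high. The pocket is open upward, 67 mm (along the block's x) by 49 mm (along its y), 10 mm deep; this point lies 14 mm above the bench. Axes: x and y along the block's edges, z up.
- stub_mid (a point): Loose axle stub, 0.25 to 0.46 kg, standing on the bench: aluminium foot 64 (its x) x 46 (its y) x 14 mm, and a steel axle of 23 mm diameter rising from its middle to 70 mm above the underside (top 8 mm tapered to 14 mm). This point is on the axle's axis, 35 mm above the underside; z up. A half turn about z makes no difference. Grip it by the axle from above.
- stub_foot (a point): Centre of the underside of the axle stub's foot, with the stub's axes. The foot fits the pocket with 1.5 mm to spare on each side; seated, this point lies on the pocket floor.
- stub_groove (a point): The middle of the axle stub's groove, on the axle's axis, 50.5 mm above the stub's underside. The groove is a dark band 9 mm high, 19 mm in diameter.
- pliers_grip (a point): Grasp point of the snap-ring pliers, midway between the two black handles, which stand apart along the pliers' y: each 16 mm wide along x, from 27 mm below to 26 mm above this point. Over their outsides 52 mm here and 60 mm at the top when relaxed; 38 mm and parallel when squeezed to the stop. Fingers come from above and close along y. z up, x points from the pliers to the ring.
- ring_center (a point): Centre of the spread snap ring, fixed in the pliers' frame: 17.4 mm along the pliers' x, 120 mm below pliers_grip. The dark level ring, 4 mm thick, 30 mm across, stays on the pliers' tips. Relaxed (22 mm opening) it does not pass the 23 mm axle; spread it clears it by 2 mm all round when this point is on the axle's axis. The arms come down beside the axle and span up to 50 mm along y.
- pliers_arm (a joint): Angle of one arm of the pliers: 0 relaxed, 0.14 rad squeezed to the stop with the ring fully spread. Spring-loaded: about 4 N of squeeze starts it moving, about 12 N reaches the stop, more does no harm; it returns to 0 when let go. Both arms are geared together and move alike.
- stand: Fixed stand of the pliers; origin under its base plate (80 x 120 x 10 mm), z up, axes as the pliers'. Posts at y = +36 and -36 mm rise to 101 mm; the pliers' cross bar rests on them at 94 mm, between 7 mm lips. Ring and arms hang between the posts and come out straight up: lift the pliers at least 100 mm before moving sideways.
- pliers: The pliers, about 0.17 kg, upright in the stand, handles up. Origin on the pivot, 48 mm below pliers_grip, 98 mm above the bench at the start, in the middle of the cross bar (84 mm along y, 14 mm deep, 8 mm high); axes as for pliers_grip. Squeezing the handles raises them by about 3 mm relative to the pivot: fingers that do not slip are lifted, or slip down the handles, by 2 to 3 mm.
- screwdriver: Bystander, leave it where it is: a screwdriver lying flat; origin in its middle underneath.
- dish: Bystander, leave it where it is: a shallow glass dish, 60 mm wide, 18 mm high; origin under its middle.
- vial: Bystander, leave it where it is: a small amber vial, 24 mm in diameter, 50 mm high; origin under its middle.
- spare_knob: Bystander, leave it where it is: a black knob, 34 mm in diameter, 30 mm high; origin under its middle.
- tip_box: Bystander, leave it where it is: a clear box 85 x 60 x 45 mm; origin under its middle.
- spacer: Bystander, leave it where it is: a brass ring, 40 mm in diameter, 12 mm high; origin under its middle.
- notebook: Bystander, leave it where it is: a blue notebook 150 x 105 x 14 mm; origin under its middle.
There are look-alikes about, which are no part of the job. What is shaped like the part that bears stub_mid but turquoise is not meant.

How it is judged:
By the outcome, as a careful person would: the job done as asked, in the order asked, and still so for the second after the job is handed in, while the arm keeps its last pose, push and grip.
It also fails if it takes over 58 s, if anything falls off the work surface, if the arm or the gripper's body presses on something with over 40 N, if the wrist force passes 120 N, or if a joint passes its speed limit or range.

## Working session

There is one attempt and no reset: what is moved stays moved. The work goes in short steps, Python scripts to look and compute and a shell command to move; the robot and the scene stay as the last step left them, time stands still between calls to the robot, and variables do not carry over. Pictures are saved under pics/ and viewed, at most 10 in all, crops included, and the job is handed in when it is done.

```bash
mkdir -p pics; ls; python3 - <<'E'
from rig import robot, vision, job
import cv2,numpy as np
o=robot.get_obs(); print(o)
ims=[]
for n in ("side","top"):
    c=vision.camera(n); cv2.imwrite(f"pics/{n}0.png",c["frame"][:,:,::-1]); print(n,c["K"].tolist(),c["k1"],np.round(c["cam_to_world"],4).tolist())
    for l in ["nest_floor","stub_mid","stub_foot","stub_groove","pliers_grip","ring_center","stand","pliers","stub"]:
        try: print(l,[(np.round(d["point"],1).tolist(),round(d["conf"],2)) for d in vision.look_for(n,l)][:4])
        except Exception as e: print(l,e)
c=vision.camera("wrist"); cv2.imwrite("pics/wrist0.png",c["frame"][:,:,::-1]); print(c["K"].tolist(),c["k1"],c["hand_eye"].tolist())
E
```

```text
pics
{'time': 0.0, 'q': array([-1.28054505e+00,  5.28439621e-01,  1.43393100e+00, -1.50501249e-05,
        1.18137032e+00, -1.78526185e-01]), 'joint_velocities': array([ 1.27217001e-03, -3.30988289e-04,  2.15225645e-04, -4.14610114e-05,
        4.06404934e-03,  1.71866794e-03]), 'joint_torque': array([-1.13148275e-05, -4.40040350e+01, -1.76594067e+01,  6.32911082e-02,
        5.81861415e-02, -1.63769496e-04]), 'position': array([ 0.28216978, -0.55686659,  0.22957879]), 'tool_rot': array([ 9.72655263e-01,  2.32251124e-01, -6.69208580e-05, -1.07207873e-03]), 'ft_force': array([ 0.6681609 , -0.62818792, -0.14283333]), 'moment': array([ 0.02628876,  0.009476  , -0.01750881]), 'grip_force': 0.0, 'grip_width': 0.0871661883087635}
side [[410.24287238671724, 0.0, 256.41037264634883], [0.0, 410.24287238671724, 187.04672628637593], [0.0, 0.0, 1.0]] -0.10062931619814544 [[-0.7814, -0.3428, 0.5215, 0.028], [-0.624, 0.4392, -0.6463, 0.7377], [-0.0075, -0.8304, -0.5571, 0.6749], [0.0, 0.0, 0.0, 1.0]]
nest_floor [([196.4, 282.5], 0.56)]
stub_mid [([253.0, 280.8], 0.92), ([253.2, 224.6], 0.56), ([21
[... 1043 characters left out ...]
1.9], 0.54)]
stand [([188.0, 376.5], 0.74), ([252.7, 307.2], 0.53)]
pliers [([192.6, 394.4], 0.55)]
stub it knows: dish, nest_floor, notebook, pliers, pliers_arm, pliers_grip, ring_center, screwdriver, spacer, spare_knob, stand, stub_foot, stub_groove, stub_mid, tip_box, vial
[[308.7508801520402, 0.0, 254.09891140971155], [0.0, 308.7508801520402, 194.90157189066775], [0.0, 0.0, 1.0]] -0.06430518770043148 [[-2.8829709990266524e-05, -0.952664853209849, -0.3040224936209544, 0.08452160437942027], [0.9999994476068631, 0.0002919691302066992, -0.0010097227312981397, -0.00031130638422904866], [0.001050692540620582, -0.30402235479102924, 0.9526643185469378, -0.1547392139252843], [0.0, 0.0, 0.0, 1.0]]
```

```bash
python3 - <<'E'
import cv2
cv2.imwrite("pics/a.png",cv2.resize(cv2.imread("pics/top0.png")[100:330,150:456],None,fx=2.6,fy=2.6,interpolation=cv2.INTER_CUBIC))
cv2.imwrite("pics/b.png",cv2.resize(cv2.imread("pics/side0.png")[80:310,150:456],None,fx=2.6,fy=2.6,interpolation=cv2.INTER_CUBIC))
E
```

```text
(no output)
```

View pics/a.png

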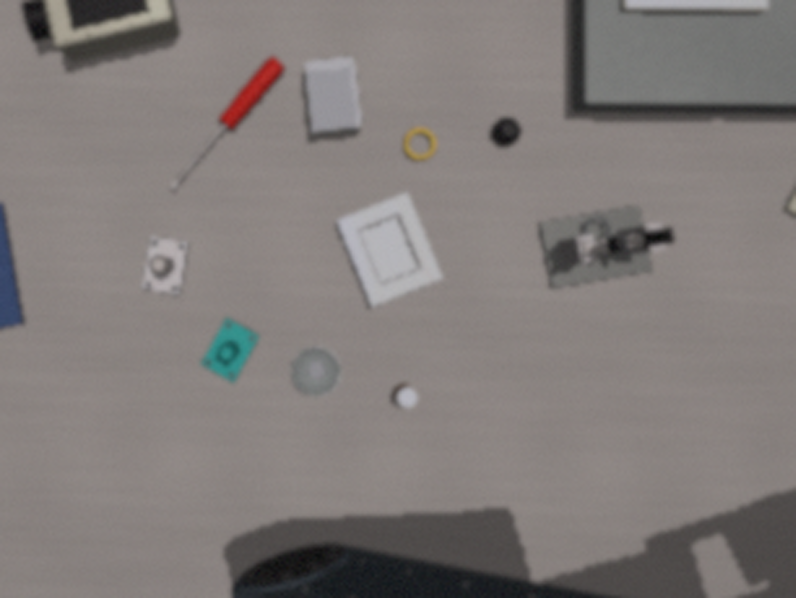

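View pics/b.png

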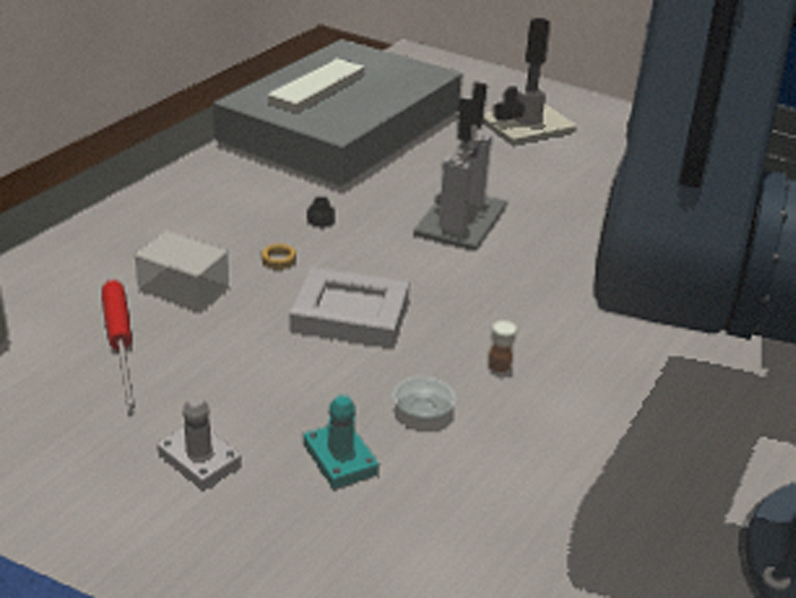

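The silver stub is at top px (col 213, row 201), and the turquoise one at (238,235) is the look-alike. The pocket is at (300,195) and the stand with the pliers at (380,194). What could be taken for the stub is the silver one at side (226,252) or the turquoise at (281,253). I choose the silver one. A second black-handled tool stands at the back, at side (357,100). The pliers I want are in the grey stand with posts, at side (330,140).

```bash
cat > h.py <<'E'
from rig import robot, vision, job
import cv2,numpy as np
from scipy.spatial.transform import Rotation as R
def tool():
    o=robot.get_obs(); T=np.eye(4); T[:3,:3]=R.from_quat(o["tool_rot"]).as_matrix(); T[:3,3]=o["position"]; return T
def snap(n):
    T=tool(); c=vision.camera(n)
    c["T"]=T@c["hand_eye"] if n=="wrist" else np.array(c["cam_to_world"]); return c
def rays(c,rc):
    rc=np.atleast_2d(rc).astype(float); uv=rc[:,::-1].copy().reshape(-1,1,2)
    p=cv2.undistortPoints(uv,c["K"],np.array([c["k1"],0,0,0.])).reshape(-1,2)
    d=np.c_[p,np.ones(len(p))]@c["T"][:3,:3].T
    return c["T"][:3,3],d/np.linalg.norm(d,axis=1)[:,None]
def onz(c,rc,z):
    o,d=rays(c,rc); return o+d*((z-o[2])/d[:,2])[:,None]
def tri(obs):
    A=np.zeros((3,3));b=np.zeros(3)
    for c,rc in obs:
        o,d=rays(c,rc); P=np.eye(3)-np.outer(d[0],d[0]); A+=P;b+=P@o
    x=np.linalg.solve(A,b); res=[np.linalg.norm(np.cross(x-rays(c,rc)[0],rays(c,rc)[1][0])) for c,rc in obs]
    return x,max(res)
def proj(c,X):
    M=np.linalg.inv(c["T"]); X=np.atleast_2d(X)
    rv=cv2.Rodrigues(M[:3,:3])[0]
    return cv2.projectPoints(X.astype(float),rv,M[:3,3],c["K"],np.array([c["k1"],0,0,0.]))[0].reshape(-1,2)[:,::-1]
E
python3 - <<'E'
from h import *
s=snap("side"); t=snap("top")
P={"nest_floor":((196.4,282.5),(196.2,298.1)),"stub_groove":((247.4,224.8),(202.1,212)),"stub_foot":((251.2,224),(205.5,212.2)),"grip":((126.7,330.9),(191.5,388.1)),"stand":((158.9,328.3),(188,376.5))}
for k,(a,b) in P.items():
    x,r=tri([(s,a),(t,b)]); print(k,x.round(4),round(r,4))
for l,z in (("stub_mid",.014),("nest_floor",.024),("stand",.01)):
    for d in vision.outline_of("top",l)[:3]:
        rc=np.argwhere(d["mask"]); X=onz(t,rc,z)[:,:2]
        print(l,round(d["conf"],2),np.round(d["point"]),cv2.minAreaRect((X*1000).astype(np.float32)))
for q in ("screwdriver","dish","vial","spare_knob","tip_box","spacer","notebook"):
    for d in vision.look_for("top",q)[:2]: print(q,round(d["conf"],2),onz(t,d["point"],.02).round(3)[0])
T=tool();print(T.round(3))
E
```

```text
nest_floor [ 0.5528 -0.0294  0.0214] 0.0014
stub_groove [0.5297 0.2336 0.0332] 0.0004
stub_foot [0.5231 0.2368 0.0271] 0.0053
grip [ 0.5579 -0.2673  0.142 ] 0.006
stand [ 0.5684 -0.2752  0.0235] 0.0136
stub_mid 0.77 [236. 237.] ((431.6677551269531, 152.9226837158203), (45.26671600341797, 62.81718444824219), 61.04045867919922)
stub_mid 0.57 [202. 210.] ((532.2171020507812, 231.37547302246094), (44.15309524536133, 59.91376876831055), 86.0435791015625)
nest_floor 0.95 [195. 299.] ((554.135009765625, -35.537879943847656), (113.66997528076172, 93.53169250488281), 21.13014793395996)
nest_floor 0.17 [148. 342.] ((695.6913452148438, -169.3096466064453), (30.979145050048828, 30.57377052307129), 0.5395983457565308)
stand 0.75 [194. 375.] ((562.7587280273438, -285.79718017578125), (80.09842681884766, 137.23265075683594), 11.20893669128418)
screwdriver 0.73 [0.735 0.139 0.02 ]
dish 0.64 [0.408 0.054 0.02 ]
spare_knob 0.62 [ 0.562 -0.26   0.02 ]
spare_knob 0.59 [0.734 0.037 0.02 ]
tip_box 0.92 [0.737 0.05  0.02 ]
tip_box 0.53 [0.524 0.233 0.02 ]
spacer 0.65 [ 0.692 -0.067  0.02 ]
notebook 0.91 [0.511 0.465 0.02 ]
[[ 0.892  0.452  0.     0.282]
 [ 0.452 -0.892  0.    -0.558]
 [ 0.    -0.    -1.     0.231]
 [ 0.     0.     0.     1.   ]]
```

```bash
python3 -m handwheel '[[0.697,-0.197,-0.167,0.044],[0.697,-0.197,-0.167,0.044],[0.697,-0.197,-0.167,0.044],[0.697,-0.197,-0.167,0.044],[0.697,-0.197,-0.167,0.044],[0.697,-0.197,-0.167,0.044]]' 100 && python3 -m handwheel '[[0.617,-0.379,0,0],[0.617,-0.379,0,0],[0.617,-0.379,0,0],[0.617,-0.379,0,0],[0.617,-0.379,0,0],[0.617,-0.379,0,0],[0.617,-0.379,0,0],[0.617,-0.379,0,0]]'
python3 - <<'E'
from h import *
c=snap("wrist"); cv2.imwrite("pics/w1.png",c["frame"][:,:,::-1]); np.save("pics/w1.npy",c["T"]); print(tool().round(3))
for l in ["pliers_grip","ring_center","stand","pliers"]: print(l,[(np.round(d["point"],1).tolist(),round(d["conf"],2)) for d in vision.look_for("wrist",l)][:4])
E
```

```text
time: 2.05
position: [0.4459, -0.4068, 0.2823]
tool_rot: [0.995, 0.098, 0.002, 0.0]
ft_force: [-0.8, -0.5, 0.6]
grip_width: 0.0871
grip_force: 0.0
time: 2.72
position: [0.6019, -0.2632, 0.2803]
tool_rot: [0.995, 0.097, -0.001, 0.0]
ft_force: [-0.8, -0.1, 0.1]
grip_width: 0.0872
grip_force: 0.0
[[ 0.982  0.191 -0.001  0.601]
 [ 0.191 -0.982 -0.    -0.264]
 [-0.001  0.    -1.     0.28 ]
 [ 0.     0.     0.     1.   ]]
pliers_grip []
ring_center [([217.4, 260.3], 0.59)]
stand [([180.9, 259.7], 0.86)]
pliers [([225.9, 243.2], 0.67), ([214.0, 262.7], 0.59)]
```

View pics/w1.png

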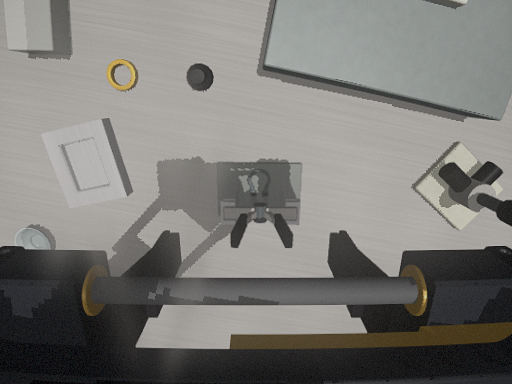

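The picture shows the pliers at the stand, with handle tops at about (col 238, row 238) and (284, 238). The ring is at (258,182), up-image of the bar, so pliers x ≈ tool x, yaw about +11°. The other black-handled tool at (470,185) is not ours. Next I look at the block, then the stub.

```bash
python3 -m handwheel '[[0.015,-0.792,0.267,-0.028],[0.015,-0.792,0.267,-0.028],[0.015,-0.792,0.267,-0.028],[0.015,-0.792,0.267,-0.028],[0.015,-0.792,0.267,-0.028],[0.015,-0.792,0.267,-0.028],[0.015,-0.792,0.267,-0.028],[0.015,-0.792,0.267,-0.028],[0.015,-0.792,0.267,-0.028]]'
cat >> h.py <<'E'
import pickle
def shot(name,labels):
    c=snap("wrist"); c["tool"]=tool(); cv2.imwrite(f"pics/{name}.png",c["frame"][:,:,::-1])
    c["det"]={l:[(d["point"],d["conf"],d["mask"]) for d in vision.outline_of("wrist",l)] for l in labels}
    pickle.dump(c,open(f"pics/{name}.pkl","wb"))
    for l,v in c["det"].items(): print(l,[(np.round(p,1).tolist(),round(f,2),int(m.sum())) for p,f,m in v[:4]])
    return c
def load(name): return pickle.load(open(f"pics/{name}.pkl","rb"))
E
python3 - <<'E'
from h import *
c=shot("blk",["nest_floor"]); print(tool().round(4))
for p,f,m in c["det"]["nest_floor"][:1]:
    for z in (.024,): print(cv2.minAreaRect((onz(c,np.argwhere(m),z)[:,:2]*1000).astype(np.float32)))
E
```

```text
time: 3.72
position: [0.5618, -0.0304, 0.2011]
tool_rot: [0.983, 0.183, 0.001, 0.001]
ft_force: [0.5, 0.2, -0.1]
grip_width: 0.0872
grip_force: 0.0
nest_floor [([182.0, 254.2], 0.93, 7889)]
[[ 0.9337  0.3579  0.0024  0.5624]
 [ 0.3579 -0.9337 -0.001  -0.0313]
 [ 0.0019  0.0018 -1.      0.2014]
 [ 0.      0.      0.      1.    ]]
((553.564208984375, -31.938217163085938), (113.17152404785156, 91.36817169189453), 23.263551712036133)
```

View pics/blk.png

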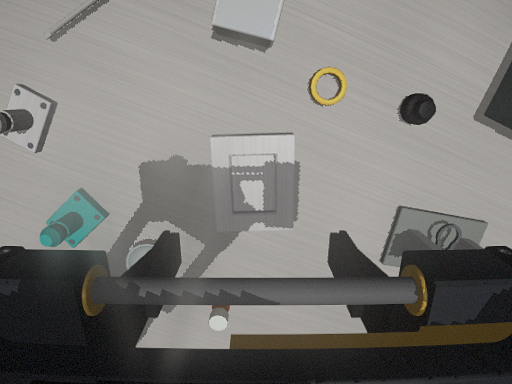

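The block is at cols 211–298, rows 133–231, and its pocket rim at (230..275, 155..212). The gold ring and knob are clear of it.

```bash
python3 -m handwheel '[[0.08,-0.27,0,0],[0.08,-0.27,0,0],[0.08,-0.27,0,0],[0.08,-0.27,0,0]]'
python3 -c "
from h import *
shot('blk2',['nest_floor'])"
python3 -m handwheel '[[0.165,-0.575,0,0.069],[0.165,-0.575,0,0.069],[0.165,-0.575,0,0.069],[0.165,-0.575,0,0.069],[0.165,-0.575,0,0.069],[0.165,-0.575,0,0.069],[0.165,-0.575,0,0.069],[0.165,-0.575,0,0.069]]'
cat >> h.py <<'E'
from scipy.optimize import minimize
def rect(w,h,z): 
    a=np.array([[-1,-1],[1,-1],[1,1],[-1,1]])*[w/2,h/2]; return [(a[i],a[(i+1)%4],z) for i in range(4)]
def fit(cs,segs,x0,y0,yaw0,zoff=0.,free=False):
    "segs: list of (p,q,z) edges in object frame; fits x,y,yaw (and z) to image edges in pictures cs"
    G=[]
    for c in cs:
        g=cv2.GaussianBlur(cv2.cvtColor(c["frame"],cv2.COLOR_RGB2GRAY).astype(np.float32),(0,0),1.0)
        m=np.hypot(cv2.Sobel(g,cv2.CV_32F,1,0),cv2.Sobel(g,cv2.CV_32F,0,1))
        G.append(cv2.GaussianBlur(np.minimum(m,60),(0,0),.7))
    s=np.linspace(.04,.96,40)[:,None]
    P=np.vstack([np.c_[p+(q-p)*s,np.full(len(s),z)] for p,q,z in segs])
    def f(v):
        x,y,w=v[0]/1000+x0,v[1]/1000+y0,v[2]/50+yaw0; dz=v[3]/1000 if free else 0
        ca,sa=np.cos(w),np.sin(w); X=np.c_[x+ca*P[:,0]-sa*P[:,1],y+sa*P[:,0]+ca*P[:,1],P[:,2]+zoff+dz]; t=0
        for c,g in zip(cs,G):
            rc=proj(c,X).astype(np.float32); t-=cv2.remap(g,rc[:,1:2],rc[:,0:1],cv2.INTER_LINEAR).mean()
        return t
    best=None
    for dx in (-4,0,4):
        for dy in (-4,0,4):
            for dw in (-2,0,2):
                r=minimize(f,[dx,dy,dw]+([0] if free else []),method="Nelder-Mead",options=dict(initial_simplex=None,xatol=.02,fatol=.01))
                if best is None or r.fun<best.fun: best=r
    v=best.x; return round(v[0]/1000+x0,4),round(v[1]/1000+y0,4),round(np.degrees(v[2]/50+yaw0),2),(round(v[3],1) if free else 0),round(best.fun,1)
E
cat > f.py <<'E'
from h import *
a,b=load("blk"),load("blk2")
o=rect(.11,.09,.024); p=rect(.067,.049,.024)
for cs in ([a],[b],[a,b]): 
    print("block",fit(cs,o+p,.554,-.033,np.radians(22)))
print("pocket only",fit([a,b],p,.554,-.033,np.radians(22)))
print("free z",fit([a,b],o+p,.554,-.033,np.radians(22),free=True))
E
python3 - <<'E'
from h import *
c=shot("st1",["stub_mid","stub_groove"])
for p,f,m in c["det"]["stub_mid"][:2]: print(np.round(p),cv2.minAreaRect((onz(c,np.argwhere(m),.014)[:,:2]*1000).astype(np.float32)))
print("foot",fit([c],rect(.064,.046,.014),.530,.232,np.radians(-4)))
cv2.imwrite("pics/st1v.png",np.hstack([cv2.resize(c["frame"][100:260,160:360,::-1],None,fx=2,fy=2,interpolation=cv2.INTER_CUBIC)]))
E
python3 f.py
```

```text
time: 4.15
position: [0.5549, 0.0552, 0.2011]
tool_rot: [0.983, 0.184, 0.001, 0.0]
ft_force: [0.1, 0.0, 0.0]
grip_width: 0.0872
grip_force: 0.0
nest_floor [([197.5, 321.5], 0.59, 7258), ([243.8, 506.9], 0.23, 43)]
time: 4.92
position: [0.5394, 0.2319, 0.2005]
tool_rot: [0.999, -0.033, 0.0, 0.0]
ft_force: [-0.1, -0.6, -0.1]
grip_width: 0.0867
grip_force: 0.0
stub_mid [([254.4, 314.7], 0.91, 1398), ([177.6, 254.4], 0.84, 2216), ([194.3, 59.5], 0.52, 9458)]
stub_groove [([255.2, 316.8], 0.94, 1310), ([180.6, 254.9], 0.91, 2292), ([30.7, 508.4], 0.65, 202)]
[254. 315.] ((436.7635192871094, 165.05398559570312), (49.198001861572266, 75.55333709716797), 87.58381652832031)
[178. 254.] ((531.0258178710938, 233.91741943359375), (46.11582565307617, 66.316650390625), 81.98453521728516)
foot (np.float64(0.5329), np.float64(0.2337), np.float64(-7.6), 0, np.float64(-45.2))
block (np.float64(0.5555), np.float64(-0.0324), np.float64(23.59), 0, np.float64(-38.2))
block (np.float64(0.5522), np.float64(-0.0327), np.float64(22.99), 0, np.float64(-48.4))
block (np.float64(0.5522), np.float64(-0.033), np.float64(22.9), 0, np.float64(-86.0))
pocket only (np.float64(0.5555), np.float64(-0.0321), np.float64(22.78), 0, np.float64(-90.3))
free z (np.float64(0.5522), np.float64(-0.033), np.float64(22.88), np.float64(0.0), np.float64(-86.0))
```

View pics/st1v.png

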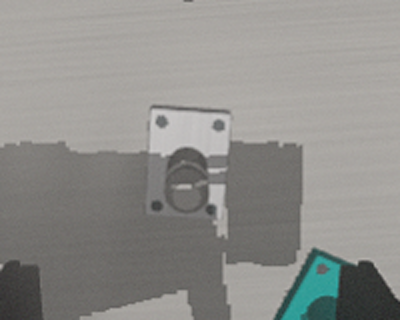

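The crop shows the silver stub, foot at about crop cols 148–230, rows 107–215, with the axle leaning toward the viewer. The turquoise one is clear to the lower right. I'll fix the optimiser's simplex and refit.

```bash
python3 - <<'E'
s=open("h.py").read()
s=s.replace('r=minimize(f,[dx,dy,dw]+([0] if free else []),method="Nelder-Mead",options=dict(initial_simplex=None,','p0=np.array([dx,dy,dw]+([0.] if free else []),float); r=minimize(f,p0,method="Nelder-Mead",options=dict(initial_simplex=np.vstack([p0,p0+1.5*np.eye(len(p0))]),')
s=s.replace("return round(v[0]","return tuple(float(q) for q in (round(v[0]").replace("round(best.fun,1)\n","round(best.fun,1)))\n")
open("h.py","w").write(s)
E
cat >> f.py <<'E'
f=rect(.067,.049,.014)
for cs in ([a],[b]): print("pocket",fit(cs,p,.554,-.033,np.radians(22)))
c=load("st1"); F=rect(.064,.046,.014)
print("foot",fit([c],F,.530,.232,np.radians(-6)), fit([c],F,.530,.232,np.radians(-6),free=True))
# overlays
def draw(c,S,x,y,w,box,name):
    im=cv2.resize(c["frame"][box[0]:box[1],box[2]:box[3],::-1],None,fx=4,fy=4,interpolation=cv2.INTER_CUBIC); w=np.radians(w)
    for p_,q_,z in S:
        X=[[x+np.cos(w)*k[0]-np.sin(w)*k[1],y+np.sin(w)*k[0]+np.cos(w)*k[1],z] for k in (p_,q_)]
        r=((proj(c,X)-[box[0],box[2]]+.5)*4).astype(int); cv2.line(im,tuple(map(int,r[0][::-1])),tuple(map(int,r[1][::-1])),(0,0,255),1)
    return im
r=fit([a,b],o+p,.554,-.033,np.radians(22)); g=fit([c],F,.530,.232,np.radians(-6))
i1=draw(a,o+p,*r[:3],(120,250,200,310),""); i2=draw(c,F,*g[:3],(140,270,220,310),"")
cv2.imwrite("pics/ov.png",np.hstack([i1,i2]))
E
python3 f.py
```

```text
block (0.5555, -0.0324, 23.61, 0.0, -38.2)
block (0.5521, -0.0327, 22.95, 0.0, -48.4)
block (0.5522, -0.033, 22.84, 0.0, -86.0)
pocket only (0.5555, -0.0321, 22.78, 0.0, -90.3)
free z (0.552, -0.0333, 22.97, -1.0, -86.1)
pocket (0.5559, -0.033, 22.76, 0.0, -40.5)
pocket (0.5517, -0.0325, 22.16, 0.0, -52.8)
foot (0.5328, 0.2337, -7.58, 0.0, -45.2) (0.5292, 0.2342, -7.16, -18.1, -49.0)
```

View pics/ov.png

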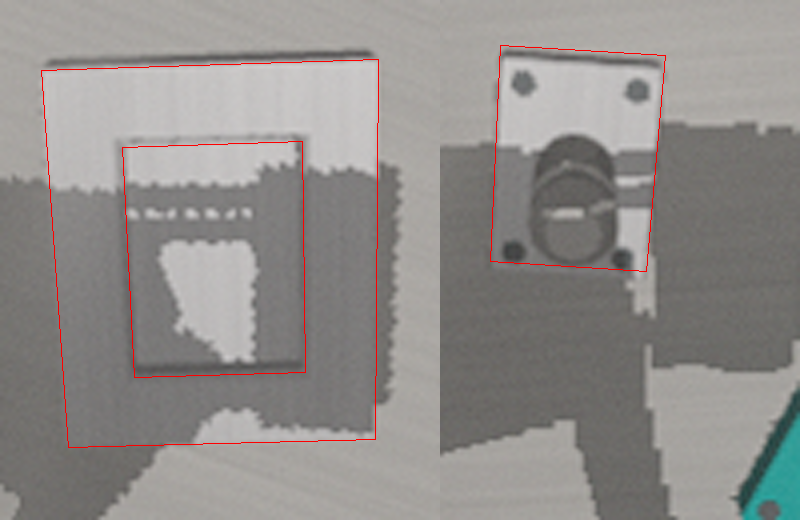

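```bash
cat > f2.py <<'E'
from f import *
h=lambda x,y1,y2,z:(np.array([x,y1]),np.array([x,y2]),z)
F2=F+[h(.032,-.023,.023,0.)]; 
B2=o+p+[h(.055,-.045,.045,0.),h(-.0335,-.0245,.0245,.014)]; P2=p+[h(-.0335,-.0245,.0245,.014)]
print("---")
for fr in (False,True):
    print("foot",fit([c],F2,.531,.2337,np.radians(-7),free=fr))
    for n,k in (("a",a),("b",b)):
        print(n,"all",fit([k],B2,.554,-.033,np.radians(22.8),free=fr)); print(n,"pocket",fit([k],P2,.554,-.033,np.radians(22.8),free=fr))
E
python3 f2.py | sed -n '/---/,$p'
```

```text
---
foot (0.5296, 0.234, -7.37, 0.0, -44.1)
a all (0.5526, -0.0335, 23.21, 0.0, -41.0)
a pocket (0.5529, -0.0343, 22.32, 0.0, -41.8)
b all (0.5523, -0.0327, 22.91, 0.0, -50.4)
b pocket (0.5519, -0.0324, 22.53, 0.0, -53.8)
foot (0.5253, 0.2348, -7.66, -24.3, -49.3)
a all (0.5525, -0.0335, 23.25, -0.4, -41.0)
a pocket (0.5525, -0.0344, 22.32, -1.3, -41.8)
b all (0.5523, -0.0327, 22.91, 0.1, -50.4)
b pocket (0.5567, -0.028, 22.39, 12.5, -54.4)
```

```bash
python3 -m handwheel '[[-0.033,-0.009,0.12,0.01],[-0.033,-0.009,0.233,0.01],[-0.033,-0.009,0.233,0.01],[-0.033,-0.009,0.233,0.01],[-0.033,-0.009,0.233,0.01]]'
cat > f3.py <<'E'
from h import *
h=lambda x,y1,y2,z:(np.array([x,y1]),np.array([x,y2]),z)
F2=rect(.064,.046,.014)+[h(.032,-.023,.023,0.)]
c=load("st1");d=shot("st2",["stub_mid"]); print(d["tool"].round(4))
print(fit([d],F2,.531,.2337,np.radians(-7)),fit([d],F2,.531,.2337,np.radians(-7),free=True))
print(fit([c,d],F2,.531,.2337,np.radians(-7)),fit([c,d],F2,.531,.2337,np.radians(-7),free=True))
x,y,w=fit([d],F2,.531,.2337,np.radians(-7))[:3]; w=np.radians(w)
im=cv2.resize(d["frame"][90:290,150:360,::-1],None,fx=3.5,fy=3,interpolation=cv2.INTER_CUBIC)
S=[(np.array([x+np.cos(w)*k[0]-np.sin(w)*k[1],y+np.sin(w)*k[0]+np.cos(w)*k[1],z])) for p,q,z in F2 for k in (p,q)]
t=np.linspace(0,2*np.pi,24); S2=[[x+r*np.cos(k),y+r*np.sin(k),z] for r,z in((.007,.07),(.0115,.062)) for k in t]
for i,(r,cc) in enumerate(proj(d,S+S2)): cv2.circle(im,(int((cc-150+.5)*3.5),int((r-90+.5)*3)),2,(0,0,255),-1)
cv2.imwrite("pics/ov2.png",im)
E
python3 f3.py
```

```text
time: 5.48
position: [0.5303, 0.2366, 0.1319]
tool_rot: [0.998, -0.064, 0.001, -0.0]
ft_force: [0.3, -0.5, 0.5]
grip_width: 0.087
grip_force: 0.0
stub_mid [([251.9, 364.2], 0.94, 390), ([188.1, 257.4], 0.7, 3315)]
[[ 9.917e-01 -1.285e-01  3.900e-03  5.308e-01]
 [-1.285e-01 -9.917e-01  8.000e-04  2.369e-01]
 [ 3.800e-03 -1.300e-03 -1.000e+00  1.325e-01]
 [ 0.000e+00  0.000e+00  0.000e+00  1.000e+00]]
(0.5294, 0.2331, -8.48, 0.0, -43.7) (0.5263, 0.2346, -8.5, -16.8, -50.5)
(0.5296, 0.2336, -7.36, 0.0, -87.3) (0.5263, 0.2347, -8.28, -18.4, -98.6)
```

View pics/ov2.png

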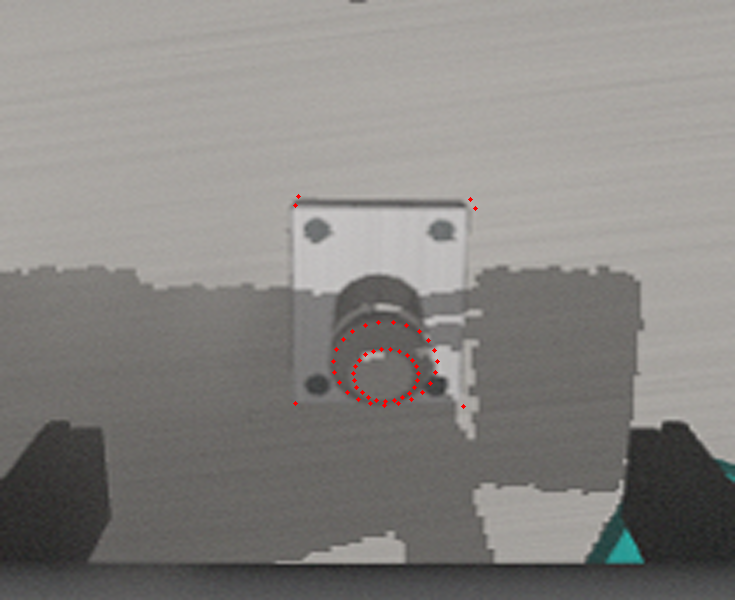

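The overlay matches the foot edges (cols 293–467) and the axle top circle. I take the stub as (0.5296, 0.234) with yaw −7.4°. Going down to grip.

```bash
python3 -m handwheel '[[0,0.009,0.1,0],[0,0.009,0.2,0],[0,0.009,0.28,0],[0,0.009,0.33,0],[0,0.009,0.35,0],[0,0.009,0.35,0],[0,0.009,0.35,0]]' && python3 -m handwheel '[[0,0,0,0],[0,0,0,0],[0,0,0,0],[0,0,0,0],[0,0,0,0],[0,0,0,0],[0,0,0,0],[0,0,0,0]]' 0 45; python3 -c "
from h import *
print(tool().round(4))"
```

```text
time: 6.17
position: [0.5297, 0.2346, 0.027]
tool_rot: [0.998, -0.064, 0.001, -0.0]
ft_force: [0.4, -0.0, 0.8]
grip_width: 0.0874
grip_force: 0.0
time: 6.83
position: [0.5284, 0.2344, 0.0256]
tool_rot: [0.998, -0.064, -0.0, 0.0]
ft_force: [0.3, 0.6, -0.2]
grip_width: 0.0418
grip_force: 0.0
[[ 9.918e-01 -1.278e-01 -1.000e-04  5.284e-01]
 [-1.278e-01 -9.918e-01 -0.000e+00  2.344e-01]
 [-1.000e-04  0.000e+00 -1.000e+00  2.560e-02]
 [ 0.000e+00  0.000e+00  0.000e+00  1.000e+00]]
```

```bash
python3 -m handwheel '[[0,0,0,0],[0,0,0,0],[0,0,0,0],[0,0,0,0],[0,0,0,0],[0,0,0,0],[0,0,0,0]]' && python3 -m handwheel '[[0,0,-0.01,0],[0,0,-0.03,0],[0,0,-0.06,0],[0,0,-0.1,0],[0,0,-0.15,0],[0,0,-0.18,0],[0,0,-0.2,0],[0,0,-0.2,0],[0,0,-0.2,0]]'; python3 -c "
from h import *
print(tool().round(4))"
```

```text
time: 7.42
position: [0.5284, 0.2342, 0.0256]
tool_rot: [0.998, -0.064, -0.0, 0.0]
ft_force: [-0.1, -0.9, -1.3]
grip_width: 0.0223
grip_force: 45.0
time: 8.17
position: [0.5286, 0.2344, 0.0862]
tool_rot: [0.998, -0.064, 0.0, -0.0]
ft_force: [0.0, -0.2, -2.8]
grip_width: 0.0221
grip_force: 45.0
[[ 9.918e-01 -1.278e-01  9.000e-04  5.286e-01]
 [-1.278e-01 -9.918e-01  2.000e-04  2.344e-01]
 [ 9.000e-04 -4.000e-04 -1.000e+00  8.620e-02]
 [ 0.000e+00  0.000e+00  0.000e+00  1.000e+00]]
```

```bash
python3 -m handwheel '[[0.006,0.026,0,-0.003],[0.019,0.088,0,-0.008],[0.038,0.175,0,-0.017],[0.063,0.289,0,-0.028],[0.089,0.412,0,-0.04],[0.114,0.526,0,-0.05],[0.139,0.64,0,-0.061],[0.16,0.737,0,-0.071],[0.175,0.807,0,-0.077],[0.184,0.851,0,-0.082],[0.19,0.877,0,-0.084],[0.19,0.877,0,-0.084],[0.19,0.877,0,-0.084]]'
python3 - <<'E'
from h import *
d=shot("car",["stub_mid","nest_floor"]); T=d["tool"]; print(T.round(4), np.degrees(np.arctan2(T[1,0],T[0,0])))
import numpy as np
w=np.radians(22.9); x,y=.5525,-.0332
im=d["frame"][:,:,::-1].copy()
def pts(S,x,y,w): return [np.array([x+np.cos(w)*k[0]-np.sin(w)*k[1],y+np.sin(w)*k[0]+np.cos(w)*k[1],z]) for p,q,z in S for k in (p,q)]
for r,c in proj(d,pts(rect(.11,.09,.024)+rect(.067,.049,.024),x,y,w)): cv2.circle(im,(int(c+.5),int(r+.5)),2,(0,0,255),-1)
s=T[:3,3]+T[:3,0]*.0012; w=np.arctan2(T[1,0],T[0,0])
for r,c in proj(d,pts(rect(.064,.046,T[2,3]-.0256)+rect(.064,.046,T[2,3]-.0116),s[0],s[1],w)): cv2.circle(im,(int(c+.5),int(r+.5)),2,(0,255,0),-1)
cv2.imwrite("pics/car_v.png",cv2.resize(im[80:320,120:400],None,fx=2.8,fy=2.5,interpolation=cv2.INTER_CUBIC))
E
```

```text
time: 9.25
position: [0.5508, -0.0341, 0.085]
tool_rot: [0.98, 0.198, -0.001, -0.0]
ft_force: [0.1, -0.3, -2.7]
grip_width: 0.0222
grip_force: 45.0
stub_mid [([234.6, 18.6], 0.95, 1459), ([218.6, 253.9], 0.92, 5948)]
nest_floor [([166.9, 255.5], 0.77, 8961)]
[[ 9.215e-01  3.885e-01 -1.600e-03  5.507e-01]
 [ 3.885e-01 -9.215e-01  7.000e-04 -3.340e-02]
 [-1.200e-03 -1.300e-03 -1.000e+00  8.510e-02]
 [ 0.000e+00  0.000e+00  0.000e+00  1.000e+00]] 22.86070414316129
```

View pics/car_v.png

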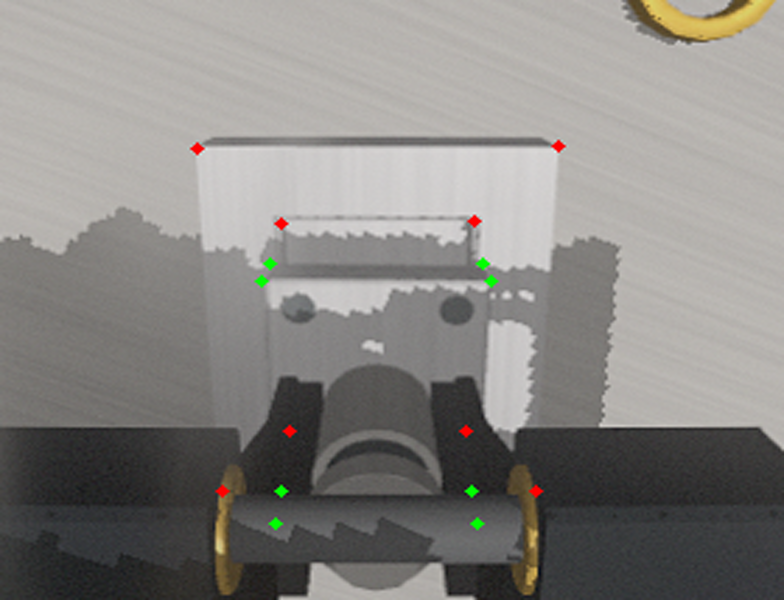

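The crop shows the foot's front top edge at row 279, cols 266–488. The pocket's front rim is at row 217, cols 275–477. They are centred left to right, and yaw is aligned. I add about 0.5 mm in +x and lower.

```bash
python3 -m handwheel '[[0.002,0,0.02,0],[0.002,0,0.05,0],[0.002,0,0.08,0],[0.002,0,0.1,0],[0.002,0,0.11,0],[0.002,0,0.115,0],[0.002,0,0.12,0],[0.002,0,0.125,0],[0.002,0,0.13,0],[0.002,0,0.13,0]]'; python3 -m handwheel '[[0,0,0.003,0],[0,0,0.006,0],[0,0,0.009,0],[0,0,0.012,0],[0,0,0.015,0],[0,0,0.018,0],[0,0,0.018,0]]'
```

```text
time: 10.23
position: [0.552, -0.0337, 0.0466]
tool_rot: [0.98, 0.198, 0.0, 0.0]
ft_force: [-0.0, -0.2, -3.1]
grip_width: 0.0224
grip_force: 45.0
time: 10.82
position: [0.5518, -0.0336, 0.041]
tool_rot: [0.98, 0.198, -0.0, -0.0]
ft_force: [-0.2, 0.2, -3.2]
grip_width: 0.0221
grip_force: 45.0
```

```bash
python3 -m handwheel '[[0,0,0.003,0],[0,0,0.005,0],[0,0,0.007,0],[0,0,0.007,0],[0,0,0.007,0]]'
```

```text
time: 11.23
position: [0.552, -0.0336, 0.0396]
tool_rot: [0.98, 0.199, 0.0, 0.0]
ft_force: [-0.4, 0.6, 2.1]
grip_width: 0.0221
grip_force: 45.0
```

```bash
python3 -m handwheel '[[0,0,0,0],[0,0,0,0],[0,0,0,0],[0,0,0,0],[0,0,0,0],[0,0,0,0]]' 100; python3 -m handwheel '[[0,0,-0.02,0],[0,0,-0.08,0],[0,0,-0.2,0],[0,0,-0.32,0],[0,0,-0.42,0],[0,0,-0.48,0],[0,0,-0.53,0],[0,0,-0.535,0],[0,0,-0.535,0]]'
cat > f4.py <<'E'
from h import *
h=lambda x,y1,y2,z:(np.array([x,y1]),np.array([x,y2]),z)
d=shot("seat",["stub_mid","nest_floor"]); T=d["tool"]; print(T.round(4))
F=rect(.064,.046,.028); F=[F[1]]+[F[0],F[2],F[3]]; B=rect(.11,.09,.024)+[h(.055,-.045,.045,0.)]
print("foot",fit([d],F,.5525,-.0332,np.radians(22.9)),fit([d],F,.5525,-.0332,np.radians(22.9),free=True))
print("block",fit([d],B,.5525,-.0332,np.radians(22.9)))
im=cv2.resize(d["frame"][90:290,160:350,::-1],None,fx=4,fy=3,interpolation=cv2.INTER_CUBIC)
x,y=.553,-.0332
t=np.linspace(0,2*np.pi,24); S2=[[x+r*np.cos(k),y+r*np.sin(k),z] for r,z in((.007,.084),(.0115,.076)) for k in t]
for i,(r,cc) in enumerate(proj(d,S2)): cv2.circle(im,(int((cc-160+.5)*4),int((r-90+.5)*3)),2,(0,0,255),-1)
cv2.imwrite("pics/seat_v.png",im)
E
python3 f4.py
```

```text
time: 11.73
position: [0.552, -0.0337, 0.0391]
tool_rot: [0.98, 0.199, 0.0, 0.0]
ft_force: [0.1, 0.5, 0.7]
grip_width: 0.0541
grip_force: 0.0
time: 12.48
position: [0.5524, -0.0337, 0.2008]
tool_rot: [0.98, 0.199, 0.001, 0.001]
ft_force: [-0.0, -0.3, -0.4]
grip_width: 0.0869
grip_force: 0.0
stub_mid [([175.8, 255.1], 0.95, 2425), ([207.1, 68.4], 0.66, 2291), ([177.9, 233.0], 0.28, 5518)]
nest_floor [([170.2, 232.2], 0.9, 5539)]
[[ 9.212e-01  3.892e-01 -1.000e-04  5.516e-01]
 [ 3.892e-01 -9.212e-01  0.000e+00 -3.350e-02]
 [-1.000e-04 -1.000e-04 -1.000e+00  1.996e-01]
 [ 0.000e+00  0.000e+00  0.000e+00  1.000e+00]]
foot (0.5565, -0.0309, 23.02, 0.0, -47.1) (0.5534, -0.032, 22.37, -14.2, -51.1)
block (0.5524, -0.0326, 22.79, 0.0, -44.9)
```

View pics/seat_v.png

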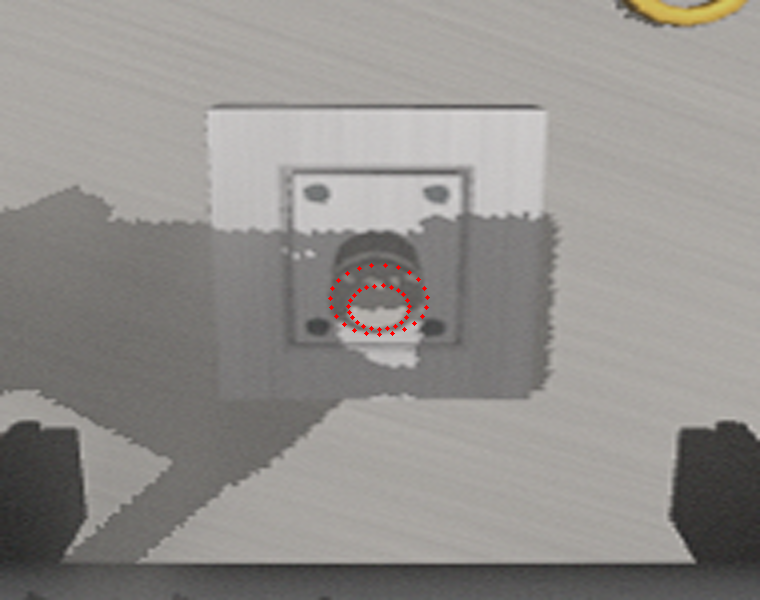

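The foot is seated square in the pocket: block at cols 208–547, foot at cols 290–465 inside the pocket rim, and the axle circle matches at (0.553, −0.033). Now I measure the pliers and stand.

```bash
python3 - <<'E'
from h import *
c=snap("wrist"); im=cv2.imread("pics/w1.png")[:,:,::-1].copy(); c["frame"]=im; c["T"]=np.load("pics/w1.npy")
print("plate",fit([c],rect(.08,.12,.01),.565,-.275,np.radians(11)))
print("handle tops",onz(c,[[238,238],[238,284]],.172).round(4), "ring",onz(c,[[181,258]],.026).round(4))
cv2.imwrite("pics/w1v.png",cv2.resize(im[140:260,200:320,::-1],None,fx=5,fy=5,interpolation=cv2.INTER_CUBIC))
E
python3 -m handwheel '[[0.03,0.08,-0.03,0],[0.06,0.2,-0.1,0.005],[0.09,0.3,-0.18,0.012],[0.09,0.42,-0.23,0.02],[0.09,0.53,-0.23,0.028],[0.09,0.64,-0.23,0.033],[0.09,0.74,-0.23,0.033],[0.09,0.76,-0.23,0.033],[0.09,0.76,-0.23,0.033]]'
```

```text
plate (0.5618, -0.277, 11.0, 0.0, -45.2)
handle tops [[ 0.5574 -0.2559  0.172 ]
 [ 0.5657 -0.2982  0.172 ]] ring [[ 0.5767 -0.2728  0.026 ]]
time: 13.43
position: [0.6654, -0.2354, 0.2662]
tool_rot: [0.996, 0.095, -0.001, -0.001]
ft_force: [-0.1, 1.4, -1.0]
grip_width: 0.087
grip_force: 0.0
```

```bash
python3 -m handwheel '[[-0.1,0.03,0.053,0],[-0.2,0.05,0.053,0],[-0.3,0.071,0.053,0],[-0.389,0.071,0.053,0],[-0.389,0.071,0.053,0],[-0.389,0.071,0.053,0]]'
cat > f5.py <<'E'
from h import *
d=shot("pl",["pliers","stand","ring_center"]); T=d["tool"]; print(T.round(4))
pl=rect(.08,.12,.01)
print("plate",fit([d],pl,.5618,-.277,np.radians(11)),fit([d],pl,.5618,-.277,np.radians(11),free=True))
c={**d,"frame":cv2.imread("pics/w1.png")[:,:,::-1].copy(),"T":np.load("pics/w1.npy")}
print("both",fit([d,c],pl,.5618,-.277,np.radians(11),free=True))
bar=rect(.014,.084,.102); print("bar",fit([d],bar,.5618,-.277,np.radians(11)))
b=(90,260,170,340)
im=cv2.resize(d["frame"][b[0]:b[1],b[2]:b[3],::-1],None,fx=4.4,fy=3.5,interpolation=cv2.INTER_CUBIC)
w=np.radians(11)
L=[(0,sy*yy,zz) for sy in(-1,1) for yy,zz in((.030,.172),(.026,.146),(.042,.102),(.06,.01))]+[(sx*.04,sy*.06,.01) for sx in(-1,1) for sy in(-1,1)]+[(.0174+.015*np.cos(a),.015*np.sin(a),.026) for a in np.linspace(0,6.28,20)]
X=[[.5618+np.cos(w)*a-np.sin(w)*e,-.277+np.sin(w)*a+np.cos(w)*e,z] for a,e,z in L]
for r,cc in proj(d,X): cv2.circle(im,(int((cc-b[2]+.5)*4.4),int((r-b[0]+.5)*3.5)),2,(0,0,255),-1)
cv2.imwrite("pics/pl_v.png",im)
E
python3 f5.py
```

```text
time: 13.93
position: [0.5536, -0.2748, 0.2523]
tool_rot: [0.995, 0.096, -0.001, -0.001]
ft_force: [0.6, 1.0, -0.1]
grip_width: 0.0871
grip_force: 0.0
pliers [([179.0, 258.8], 0.58, 2261)]
stand [([148.6, 257.2], 0.61, 3787)]
ring_center [([182.5, 259.0], 0.94, 2536)]
[[ 9.815e-01  1.915e-01 -0.000e+00  5.549e-01]
 [ 1.915e-01 -9.815e-01  1.100e-03 -2.751e-01]
 [ 2.000e-04 -1.100e-03 -1.000e+00  2.526e-01]
 [ 0.000e+00  0.000e+00  0.000e+00  1.000e+00]]
plate (0.5606, -0.2778, 11.07, 0.0, -47.8) (0.5607, -0.2777, 11.05, 1.2, -47.9)
both (0.5608, -0.2774, 11.12, 1.7, -92.5)
bar (0.569, -0.2723, 12.93, 0.0, -52.1)
```

View pics/pl_v.png

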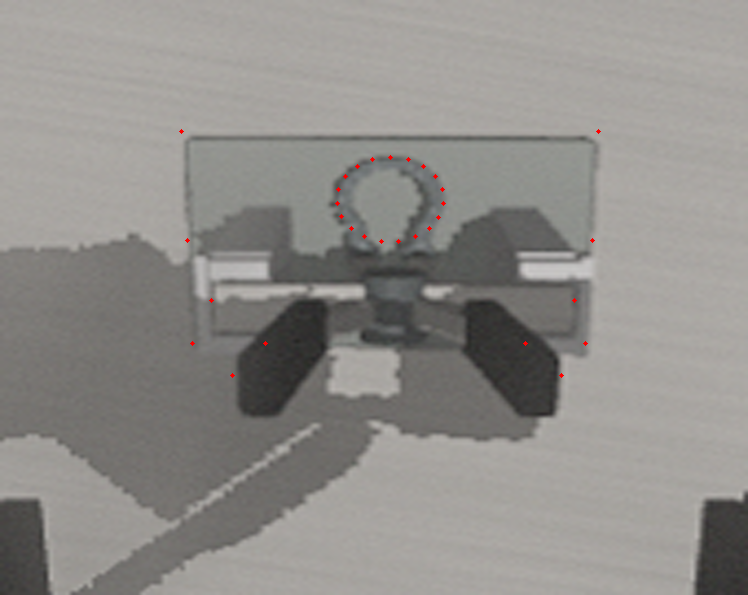

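The plate fits at (0.5607, −0.2777) with yaw 11.05°. The two-view height is 1–2 mm from nominal. The ring is at crop (390,200), the handle tops outer edges are at cols 238 and 558, and the bar is at row 309. Descending to grip the handles.

```bash
python3 -m handwheel '[[0.017,0.012,0.03,0],[0.017,0.012,0.1,0],[0.017,0.012,0.2,0],[0.017,0.012,0.28,0],[0.017,0.012,0.34,0],[0.017,0.012,0.38,0],[0.017,0.012,0.392,0],[0.017,0.012,0.392,0],[0.017,0.012,0.392,0]]' && python3 -m handwheel '[[0,0,0,0],[0,0,0,0],[0,0,0,0],[0,0,0,0],[0,0,0,0],[0,0,-0.001,0],[0,0,-0.003,0],[0,0,-0.005,0],[0,0,-0.007,0],[0,0,-0.008,0],[0,0,-0.008,0],[0,0,-0.008,0]]' 0 18
```

```text
time: 14.88
position: [0.5616, -0.2793, 0.1356]
tool_rot: [0.995, 0.096, 0.001, 0.0]
ft_force: [-0.3, 0.2, 0.4]
grip_width: 0.0872
grip_force: 0.0
time: 15.88
position: [0.5612, -0.2789, 0.1389]
tool_rot: [0.995, 0.096, 0.001, 0.0]
ft_force: [-0.8, 1.9, 7.9]
grip_width: 0.0373
grip_force: 18.0
```

```bash
python3 -m handwheel '[[0,0,0,0],[0,0,0,0],[0,0,-0.01,0],[0,0,-0.03,0],[0,0,-0.07,0],[0,0,-0.13,0],[0,0,-0.2,0],[0,0,-0.27,0],[0,0,-0.34,0],[0,0,-0.41,0],[0,0,-0.46,0],[0,0,-0.49,0],[0,0,-0.5,0],[0,0,-0.5,0],[0,0,-0.5,0]]' 0 40
python3 - <<'E'
from h import *
d=shot("hand",["pliers","ring_center"]); T=d["tool"]; print(T.round(4))
o,im=T,d["frame"][:,:,::-1].copy()
L=[(.0174+r*np.cos(a),r*np.sin(a),.131) for r in (.015,.0135) for a in np.linspace(0,6.28,30)]
X=[T[:3,3]+T[:3,:3]@np.array([a,-e,z-.022]) for a,e,z in L]   # ring: 120 below grasp point (11 mm behind TCP) => 109 ahead of TCP
for r,c in proj(d,X): cv2.circle(im,(int(round(c)),int(round(r))),0,(0,0,255),-1)
cv2.imwrite("pics/hand_v.png",cv2.resize(im[100:300,160:360],None,fx=3.8,fy=2.9,interpolation=cv2.INTER_CUBIC))
E
```

```text
time: 17.13
position: [0.5602, -0.2786, 0.2866]
tool_rot: [0.995, 0.096, -0.001, -0.001]
ft_force: [-0.1, -0.8, -1.5]
grip_width: 0.037
grip_force: 40.0
pliers [([228.5, 251.5], 0.89, 5531)]
ring_center [([230.9, 251.8], 0.78, 5469)]
[[ 0.9816  0.1911 -0.0023  0.56  ]
 [ 0.1911 -0.9816  0.0017 -0.2785]
 [-0.0019 -0.0021 -1.      0.2862]
 [ 0.      0.      0.      1.    ]]
```

View pics/hand_v.png

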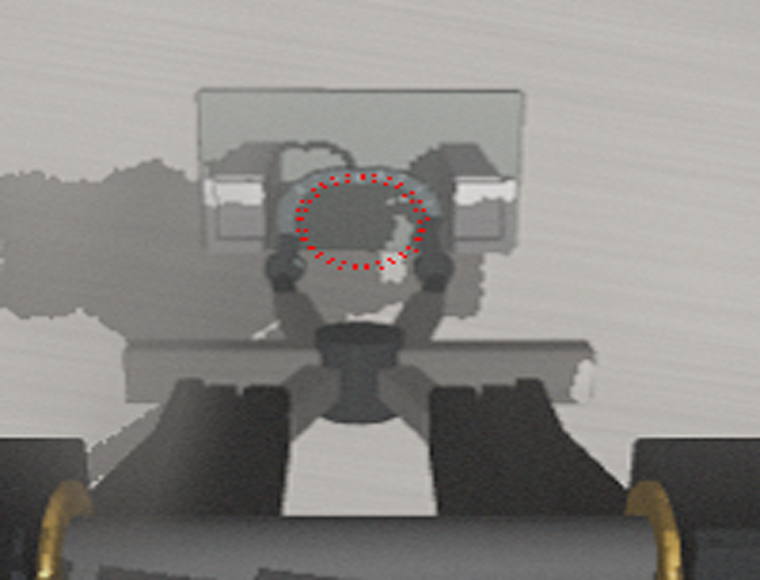

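I see the ring held spread: outer edge at cols 277–442, top at row 163. The bar is level at row 343, with the fingers on the handles. That was my 11th viewed picture, one over the limit of 10 (my miscount), so from here on I work on numbers only.

```bash
python3 -m handwheel '[[0.002,-0.02,0,0],[0.006,-0.07,0,0],[0.014,-0.15,0,0],[0.023,-0.25,0,0],[0.033,-0.35,0,0],[0.042,-0.45,0,0],[0.051,-0.55,0,0],[0.06,-0.64,0,0],[0.067,-0.72,0,0],[0.072,-0.775,0,0],[0.075,-0.8,0,0],[0.075,-0.807,0,0],[0.075,-0.807,0,0],[0.075,-0.807,0,0]]'
cat > ring.py <<'E'
from h import *
from scipy.optimize import least_squares
def ring(d,lab="pliers"):
    "circle through the front outline of the pliers' mask, in tool axes, on the ring's plane"
    T=d["tool"]; m=d["det"][lab][0][2]; t=d["T"]
    rr=[];
    cols=np.where(m.any(0))[0]
    top=np.array([[np.argmax(m[:,c]),c] for c in cols],float)
    out={}
    for zt in (.107,):            # ring's upper face, ahead of TCP
        o,D=rays(d,top-[.5,0]); o=T[:3,:3].T@(o-T[:3,3]); D=D@T[:3,:3]
        P=(o+D*((zt-o[2])/D[:,2])[:,None])[:,:2]
        P=P[(P[:,0]>.020)&(abs(P[:,1])<.025)]
        r=least_squares(lambda v:np.hypot(P[:,0]-v[0],P[:,1]-v[1])-v[2],[.0174,0,.018],loss="soft_l1",f_scale=.0005)
        print("ring (tool mm)",(r.x*1e3).round(2),"n",len(P),"rms",round(1e3*np.sqrt(np.mean(r.fun**2)),2))
    return r.x
if __name__=="__main__":
    ring(load("hand"),"pliers"); ring(load("hand"),"ring_center")
    d=shot("over",["pliers","ring_center","stub_mid"]); print(d["tool"].round(4)); ring(d,"pliers"); ring(d,"ring_center")
E
python3 ring.py
```

```text
time: 18.45
position: [0.5367, -0.0375, 0.2876]
tool_rot: [0.995, 0.096, 0.0, 0.0]
ft_force: [-0.8, -0.4, -2.5]
grip_width: 0.0373
grip_force: 40.0
ring (tool mm) [15.12 -0.31 21.09] n 44 rms 0.53
ring (tool mm) [14.04 -0.83 22.  ] n 44 rms 0.47
pliers [([227.6, 255.6], 0.97, 5085)]
ring_center [([231.2, 252.9], 0.71, 5376)]
stub_mid [([204.8, 114.9], 0.96, 1438), ([143.9, 254.4], 0.79, 1377), ([52.1, 290.5], 0.15, 519)]
[[ 9.817e-01  1.903e-01  2.000e-04  5.368e-01]
 [ 1.903e-01 -9.817e-01 -5.000e-04 -3.790e-02]
 [ 1.000e-04  5.000e-04 -1.000e+00  2.875e-01]
 [ 0.000e+00  0.000e+00  0.000e+00  1.000e+00]]
ring (tool mm) [11.92 -0.07 23.33] n 42 rms 0.61
ring (tool mm) [14.58 -0.77 21.4 ] n 44 rms 0.64
```

```bash
python3 - <<'E'
from h import *
for n in("hand","over"):
    d=load(n);T=d["tool"]; f=cv2.GaussianBlur(d["frame"].astype(np.float32),(0,0),.5)
    def prof(P):
        X=np.array(P)@T[:3,:3].T+T[:3,3]; rc=proj(d,X).astype(np.float32)
        v=cv2.remap(f,rc[:,1:2],rc[:,0:1],cv2.INTER_LINEAR)[:,0]; return v.mean(1).round().astype(int), (v[:,2]-v[:,0]).round().astype(int)
    for y in (-.005,0,.005):
        xs=np.arange(24,42.1,1)/1000; g,b=prof([[x,y,.107] for x in xs]); print(n,"x24..42 y",y,g.tolist(),b.tolist())
    for x in (.017,.022,.026):
        ys=np.arange(-24,24.1,1)/1000; g,b=prof([[x,y,.107] for y in ys]); print(n,"y-24..24 x",x,g.tolist(),b.tolist())
E
```

```text
hand x24..42 y -0.005 [99, 99, 99, 98, 101, 102, 113, 132, 133, 126, 113, 119, 149, 149, 136, 113, 112, 137, 155] [-1, -1, 0, 0, 0, 0, 1, 3, 5, 5, 4, -1, -2, -2, -1, -2, -2, -3, -3]
hand x24..42 y 0 [100, 100, 99, 100, 101, 103, 122, 139, 141, 127, 110, 134, 157, 157, 156, 157, 157, 158, 158] [-2, -2, -1, -2, 0, -1, 3, 6, 6, 6, 2, -2, -2, -2, -1, -1, -1, -2, -3]
hand x24..42 y 0.005 [105, 103, 100, 99, 100, 100, 115, 132, 141, 137, 118, 125, 153, 158, 158, 158, 158, 158, 158] [-1, -1, -1, -2, -1, 0, 2, 6, 7, 6, 3, -2, -2, -2, -2, -2, -2, -2, -2]
hand y-24..24 x 0.017 [138, 133, 111, 98, 102, 113, 121, 121, 116, 104, 97, 97, 96, 98, 99, 99, 98, 98, 98, 97, 99, 97, 97, 98, 96, 98, 99, 98, 99, 99, 98, 98, 118, 146, 151, 142, 117, 95, 83, 82, 82, 85, 89, 98, 98, 108, 133, 138, 138] [-2, -3, -3, -3, -1, 1, 5, 6, 5, 2, -1, -1, -1, -1, -1, -1, -2, -1, -1, -2, -1, -1, -3, -2, -1, -1, -1, -1, -2, -1, -1, -2, -1, -2, -3, -2, -1, -1, 0, 0, 1, 0, 0, -2, -2, -2, -2, -2, -2]
hand y-24..24 x 0.022 [139, 133, 112, 99, 101, 114, 122, 123, 122, 112, 101, 100, 99, 99, 98, 99, 100, 98, 98, 101, 99, 101,
[... 1963 characters left out ...]
129, 127, 128, 127, 129, 136, 137, 137, 136, 135, 136, 138] [-2, -2, -2, -3, -2, 1, 3, 3, 2, -1, -3, -2, -2, -2, -1, -1, -1, -2, -2, -2, -2, -2, -2, -3, -2, -1, -2, -2, -2, -2, -2, -2, -3, -2, -3, -4, -3, 0, 4, 5, 5, 3, -1, -2, -1, -2, -2, -3, -3]
over y-24..24 x 0.026 [145, 145, 144, 143, 140, 135, 127, 125, 125, 126, 121, 130, 141, 137, 119, 106, 111, 128, 139, 140, 139, 139, 138, 138, 140, 140, 140, 139, 140, 140, 139, 137, 136, 134, 128, 126, 129, 127, 127, 127, 124, 121, 130, 136, 137, 137, 137, 138, 138] [-3, -3, -2, -2, -3, -1, 2, 3, 3, 3, 2, -3, -4, -2, -1, -1, -1, 0, -2, -3, -3, -2, -3, -3, -2, -2, -3, -2, -2, -3, -3, -2, -2, -2, -3, 0, 3, 4, 3, 2, 1, -2, -2, -2, -3, -2, -3, -3, -3]
```

```bash
python3 -m handwheel '[[0,-0.002,0.02,0],[0,-0.002,0.06,0],[0,-0.002,0.12,0],[0,-0.002,0.18,0],[0,-0.002,0.23,0],[0,-0.002,0.265,0],[0,-0.002,0.28,0],[0,-0.002,0.285,0],[0,-0.002,0.285,0],[0,-0.002,0.285,0],[0,-0.002,0.285,0]]'
cat > prof.py <<'E'
from h import *
import sys
d=shot(sys.argv[1],["stub_mid","pliers"]);T=d["tool"]; print(T.round(4)); f=cv2.GaussianBlur(d["frame"].astype(np.float32),(0,0),.5)
def prof(P):
    X=np.array(P)@T[:3,:3].T+T[:3,3]; rc=proj(d,X).astype(np.float32)
    v=cv2.remap(f,rc[:,1:2],rc[:,0:1],cv2.INTER_LINEAR)[:,0]; return v.mean(1).round().astype(int).tolist(), (v[:,2]-v[:,0]).round().astype(int).tolist()
print("ring plane"); 
for y in (-.004,0,.004): print("x 24..38",y,prof([[x/1000,y,.107] for x in range(24,39)]))
for x in (.022,.026): print("y -22..22",x,prof([[x,y/1000,.107] for y in range(-22,23)]))
za=T[2,3]-.084; zb=T[2,3]-.076
for z in (za,zb):
    print("axle z",round(z,4))
    for y in (-.003,0,.003): print("x 2..34",y,prof([[x/1000,y,z] for x in range(2,35)])[0])
    for x in (.014,.017,.02): print("y -14..14",x,prof([[x,y/1000,z] for y in range(-14,15)])[0])
E
python3 prof.py low1
```

```text
time: 19.57
position: [0.5371, -0.0366, 0.2029]
tool_rot: [0.995, 0.096, 0.001, 0.0]
ft_force: [-0.1, 0.7, -1.8]
grip_width: 0.0369
grip_force: 40.0
stub_mid [([153.9, 255.4], 0.93, 2175), ([229.7, 84.9], 0.84, 2267)]
pliers [([228.2, 256.9], 0.87, 5448), ([307.8, 239.5], 0.52, 152)]
[[ 9.816e-01  1.911e-01  1.800e-03  5.370e-01]
 [ 1.911e-01 -9.816e-01 -5.000e-04 -3.660e-02]
 [ 1.600e-03  8.000e-04 -1.000e+00  2.029e-01]
 [ 0.000e+00  0.000e+00  0.000e+00  1.000e+00]]
ring plane
x 24..38 -0.004 ([189, 173, 151, 144, 144, 143, 136, 130, 132, 130, 115, 95, 101, 103, 121], [-6, -6, -5, -4, -5, -6, -1, 3, 4, 4, 4, -1, -3, -3, -3])
x 24..38 0 ([192, 185, 162, 147, 147, 147, 140, 134, 135, 130, 109, 98, 101, 101, 103], [-7, -7, -7, -6, -5, -5, 0, 3, 4, 4, 2, -3, -4, -3, -3])
x 24..38 0.004 ([158, 148, 148, 148, 148, 150, 152, 150, 144, 140, 123, 95, 101, 129, 176], [-6, -6, -6, -6, -5, -6, -2, 4, 6, 5, 3, -1, -4, -4, -3])
y -22..22 0.022 ([167, 153, 132, 127, 127, 126, 134, 151, 146, 141, 149, 148, 136, 136, 144, 168, 189, 192, 192, 192, 193, 192, 192, 192, 192, 193, 186, 164, 147, 144, 1
[... 2027 characters left out ...]
4, 135, 131, 113, 100, 100, 101, 100]
x 2..34 0.003 [135, 135, 135, 129, 116, 104, 106, 117, 124, 127, 128, 128, 130, 144, 175, 192, 193, 188, 170, 153, 148, 148, 148, 148, 146, 140, 133, 130, 119, 98, 97, 100, 114]
y -14..14 0.014 [141, 138, 134, 132, 130, 132, 166, 191, 192, 192, 192, 184, 165, 150, 132, 127, 128, 130, 130, 129, 118, 106, 105, 108, 121, 132, 136, 138, 131]
y -14..14 0.017 [141, 148, 149, 136, 135, 138, 158, 182, 192, 192, 192, 193, 193, 192, 191, 190, 190, 192, 193, 177, 154, 144, 144, 145, 147, 141, 137, 138, 134]
y -14..14 0.02 [142, 138, 133, 136, 137, 136, 138, 143, 158, 176, 185, 189, 191, 191, 191, 189, 182, 170, 153, 144, 147, 149, 150, 154, 154, 148, 143, 137, 133]
```

```bash
python3 -m handwheel '[[0.001,-0.001,0.01,0],[0.0013,-0.0013,0.02,0],[0.0013,-0.0013,0.03,0],[0.0013,-0.0013,0.037,0],[0.0013,-0.0013,0.04,0],[0.0013,-0.0013,0.04,0],[0.0013,-0.0013,0.04,0]]'
cat > prof2.py <<'E'
from h import *
import sys
d=shot(sys.argv[1],[]);T=d["tool"]; print(T[:3,3].round(4)); f=cv2.GaussianBlur(d["frame"].astype(np.float32),(0,0),.4)
def prof(P):
    X=np.array(P)@T[:3,:3].T+T[:3,3]; rc=proj(d,X).astype(np.float32)
    v=cv2.remap(f,rc[:,1:2],rc[:,0:1],cv2.INTER_LINEAR)[:,0]; return v.mean(1).round().astype(int).tolist(), (v[:,2]-v[:,0]).round().astype(int).tolist()
zr=.111
for y in (-.004,-.001,.002): print("ring x 24..36",y,*prof([[x/1000,y,zr] for x in range(24,37)]))
for x in (.019,.022,.026): print("ring y -22..-10, 10..22",x,*prof([[x,y/1000,zr] for y in range(-22,-9)]),*prof([[x,y/1000,zr] for y in range(10,23)]))
za=T[2,3]-.084
print("axle z",za)
for y in (-.004,-.001,.002): print("x 5..30",y,prof([[x/1000,y,za] for x in range(5,31)])[0])
for x in (.014,.017,.02): print("y -14..14",x,prof([[x,y/1000,za] for y in range(-14,15)])[0])
E
python3 prof2.py low2
```

```text
time: 20.3
position: [0.5367, -0.0359, 0.1899]
tool_rot: [0.995, 0.096, -0.0, -0.0]
ft_force: [-0.5, -0.3, -1.1]
grip_width: 0.037
grip_force: 40.0
[ 0.5368 -0.036   0.19  ]
ring x 24..36 -0.004 [142, 142, 143, 148, 140, 119, 126, 131, 130, 116, 92, 100, 117] [-5, -7, -6, -7, -5, 0, 4, 5, 4, 3, -3, -4, -3]
ring x 24..36 -0.001 [144, 144, 145, 145, 143, 139, 142, 149, 149, 125, 100, 102, 109] [-5, -6, -6, -5, -4, 1, 5, 7, 7, 4, -2, -4, -3]
ring x 24..36 0.002 [147, 148, 148, 147, 146, 132, 125, 127, 129, 118, 95, 101, 116] [-6, -6, -5, -7, -6, -1, 5, 5, 3, 3, -2, -4, -5]
ring y -22..-10, 10..22 0.019 [165, 135, 127, 128, 126, 121, 145, 170, 143, 140, 146, 141, 136] [-2, -2, 0, 3, 3, 3, -1, -4, -2, -3, -4, -4, -6] [145, 144, 139, 135, 120, 109, 109, 111, 115, 136, 153, 131, 134] [-6, -5, -2, -1, -1, 2, 2, 3, 1, -1, -2, -2, -3]
ring y -22..-10, 10..22 0.022 [190, 158, 121, 125, 128, 129, 145, 178, 183, 141, 139, 131, 135] [-3, -2, 0, 2, 3, 4, 3, -1, -4, -1, -2, -3, -4] [148, 139, 137, 137, 136, 137, 131, 128, 136, 158, 169, 148, 154] [-5, -2, -2, -1, 3, 6, 5, 4, 1, -2, -3, -2, -3]
ring 
[... 498 characters left out ...]
93, 192, 191, 191, 192, 190, 191, 180, 155, 144, 144, 144, 145, 143, 139]
x 5..30 0.002 [132, 135, 131, 115, 103, 111, 123, 126, 127, 125, 128, 127, 126, 149, 186, 192, 191, 190, 173, 151, 146, 148, 148, 148, 146, 132]
y -14..14 0.014 [118, 140, 180, 195, 149, 114, 108, 136, 168, 183, 193, 193, 193, 186, 156, 125, 125, 127, 127, 126, 114, 102, 101, 109, 124, 133, 126, 95, 87]
y -14..14 0.017 [137, 140, 142, 137, 130, 130, 136, 166, 191, 190, 190, 191, 191, 192, 174, 125, 126, 130, 138, 132, 123, 109, 105, 105, 110, 128, 134, 120, 85]
y -14..14 0.02 [143, 139, 147, 146, 135, 136, 132, 135, 172, 191, 191, 191, 192, 192, 192, 191, 192, 192, 192, 184, 159, 143, 142, 143, 143, 142, 138, 133, 113]
```

```bash
python3 -m handwheel '[[0.002,0.0005,0,0],[0.0037,0.001,0,0],[0.0037,0.001,0,0],[0.0037,0.001,0,0],[0.0037,0.001,0,0]]'
python3 prof2.py low3
```

```text
time: 20.77
position: [0.5379, -0.0361, 0.1901]
tool_rot: [0.995, 0.096, 0.0, 0.0]
ft_force: [-0.0, 0.3, -0.8]
grip_width: 0.0371
grip_force: 40.0
[ 0.5379 -0.036   0.1901]
ring x 24..36 -0.004 [143, 143, 144, 132, 109, 135, 139, 129, 129, 119, 96, 104, 174] [-5, -6, -5, -6, -4, -2, 3, 4, 5, 4, 0, -2, -1]
ring x 24..36 -0.001 [145, 145, 145, 143, 127, 127, 145, 143, 133, 115, 100, 101, 117] [-6, -6, -4, -5, -5, 2, 5, 5, 5, 4, -2, -4, -1]
ring x 24..36 0.002 [148, 148, 148, 141, 126, 123, 130, 129, 132, 121, 100, 101, 127] [-6, -6, -5, -6, -4, 0, 2, 5, 5, 4, -1, -4, -2]
ring y -22..-10, 10..22 0.019 [139, 133, 130, 135, 136, 135, 130, 139, 139, 139, 140, 138, 136] [-2, -3, -1, 5, 4, 4, 1, -1, -2, -3, -3, -5, -5] [136, 140, 139, 136, 125, 128, 131, 133, 135, 136, 131, 127, 122] [-4, -2, -2, -2, 0, 4, 6, 4, 2, -1, -3, -2, -2]
ring y -22..-10, 10..22 0.022 [189, 154, 121, 124, 131, 134, 148, 165, 162, 140, 138, 133, 142] [-4, -3, -2, 1, 4, 4, 3, 0, -3, -2, -2, -3, -5] [138, 137, 138, 137, 132, 131, 133, 129, 132, 138, 150, 157, 174] [-4, -2, -2, -1, 4, 5, 5, 5, 0, -3, -3, -3, -3]
ring y 
[... 496 characters left out ...]
92, 191, 192, 191, 190, 190, 179, 152, 145, 145, 145, 145, 144, 128, 127]
x 5..30 0.002 [134, 130, 116, 104, 110, 121, 126, 128, 128, 129, 127, 127, 126, 126, 151, 185, 188, 170, 150, 147, 148, 148, 148, 142, 127, 124]
y -14..14 0.014 [141, 183, 179, 151, 118, 116, 132, 177, 193, 190, 178, 165, 166, 157, 131, 126, 129, 127, 127, 125, 118, 104, 103, 104, 120, 133, 126, 97, 88]
y -14..14 0.017 [136, 140, 142, 140, 132, 131, 146, 178, 192, 190, 190, 189, 190, 191, 175, 125, 126, 126, 127, 127, 120, 107, 106, 106, 116, 131, 135, 121, 88]
y -14..14 0.02 [139, 139, 142, 140, 135, 136, 136, 141, 165, 188, 190, 190, 190, 190, 189, 186, 185, 190, 185, 167, 150, 146, 138, 124, 132, 137, 140, 133, 119]
```

```bash
python3 -m handwheel '[[0.0005,0,0.004,0],[0.0005,0,0.009,0],[0.0005,0,0.014,0],[0.0005,0,0.019,0],[0.0005,0,0.024,0],[0.0005,0,0.029,0],[0.0005,0,0.029,0]]'; python3 -m handwheel '[[0,0,0.004,0],[0,0,0.008,0],[0,0,0.012,0],[0,0,0.0145,0],[0,0,0.0145,0],[0,0,0.0145,0],[0,0,0.0145,0]]'; python3 prof2.py low4; python3 - <<'E'
from h import *
s=snap("side"); t=snap("top")
for n,c in (("side",s),("top",t)):
    cv2.imwrite(f"pics/end_{n}.png",c["frame"][:,:,::-1])
    for l in ("stub_mid","pliers","ring_center"): print(n,l,[(np.round(d["point"],1).tolist(),round(d["conf"],2)) for d in vision.look_for(n,l)[:3]])
    print(n,"expected groove/ring px",proj(c,[[.553,-.0332,.0645]]).round(1))
# vertical profile in side view along the axle, z 0.03..0.09
f=s["frame"].astype(np.float32)
for off in (-.017,0,.017):
    rgt=s["T"][:3,0]; P=[np.array([.553,-.0332,z/1000])+rgt*off for z in range(28,92,2)]
    rc=proj(s,P).astype(np.float32); print(off,cv2.remap(f,rc[:,1:2],rc[:,0:1],cv2.INTER_LINEAR)[:,0].mean(1).round().astype(int).tolist())
E
```

```text
time: 21.4
position: [0.5378, -0.036, 0.1809]
tool_rot: [0.995, 0.096, -0.0, -0.0]
ft_force: [-0.3, -0.6, -2.6]
grip_width: 0.0368
grip_force: 40.0
time: 21.98
position: [0.5381, -0.036, 0.177]
tool_rot: [0.995, 0.096, 0.0, 0.0]
ft_force: [0.4, 0.2, -2.1]
grip_width: 0.0369
grip_force: 40.0
[ 0.5381 -0.036   0.1771]
ring x 24..36 -0.004 [130, 113, 154, 184, 138, 110, 125, 131, 130, 119, 115, 146, 190] [-5, -5, -7, -8, -6, 0, 4, 4, 3, 3, -2, -1, -3]
ring x 24..36 -0.001 [148, 119, 117, 143, 140, 119, 133, 135, 135, 117, 119, 142, 147] [-6, -4, -4, -5, -6, 1, 4, 5, 6, 3, -3, -2, -1]
ring x 24..36 0.002 [143, 119, 123, 152, 153, 113, 128, 129, 131, 121, 118, 140, 169] [-6, -6, -4, -7, -6, -2, 3, 4, 4, 4, 0, -1, -3]
ring y -22..-10, 10..22 0.019 [160, 119, 125, 135, 136, 131, 130, 141, 141, 141, 137, 142, 149] [-2, -3, 0, 4, 3, 2, 0, -2, -1, -1, -3, -5, -6] [123, 131, 138, 135, 129, 134, 136, 135, 131, 135, 132, 130, 142] [-5, -4, -3, -1, 2, 5, 6, 5, 2, -3, -2, -2, -3]
ring y -22..-10, 10..22 0.022 [160, 118, 130, 133, 131, 135, 131, 136, 143, 142, 137, 123, 116] [-2, -3, -2, 0, 3, 4, 4,
[... 1399 characters left out ...]
ide pliers [([160.9, 291.3], 0.62)]
side ring_center [([161.7, 291.8], 0.86)]
side expected groove/ring px [[182.7 284.2]]
top stub_mid [([237.4, 239.6], 0.75)]
top pliers []
top ring_center []
top expected groove/ring px [[195.2 300.5]]
-0.017 [180, 179, 178, 178, 179, 179, 178, 167, 152, 135, 129, 137, 149, 164, 171, 167, 148, 113, 80, 77, 78, 88, 116, 140, 155, 160, 161, 160, 161, 163, 163, 162]
0 [79, 78, 78, 79, 79, 79, 78, 77, 76, 78, 78, 75, 68, 61, 59, 59, 60, 58, 59, 68, 74, 77, 83, 88, 89, 93, 99, 111, 119, 125, 122, 127]
0.017 [106, 102, 103, 105, 104, 104, 102, 117, 140, 161, 174, 178, 178, 177, 172, 168, 166, 167, 168, 169, 155, 128, 88, 62, 65, 91, 123, 135, 136, 132, 126, 120]
```

```bash
python3 - <<'E'
from h import *
for n in ("hand","over","low1","low4"):
    d=load(n);T=d["tool"];f=cv2.GaussianBlur(d["frame"].astype(np.float32),(0,0),.5).mean(2)
    for x in (-.002,.002):
        def pr(ys):
            X=np.array([[x,y/1000,.037] for y in ys])@T[:3,:3].T+T[:3,3]; rc=proj(d,X).astype(np.float32); return cv2.remap(f,rc[:,1:2],rc[:,0:1],cv2.INTER_LINEAR)[:,0]
        print(n,x,pr(np.arange(-47,-36,1.)).round().astype(int).tolist(),pr(np.arange(37,48,1.)).round().astype(int).tolist())
    # bar front edge
    def px(xs,y):
        X=np.array([[q/1000,y,.037] for q in xs])@T[:3,:3].T+T[:3,3]; rc=proj(d,X).astype(np.float32); return cv2.remap(f,rc[:,1:2],rc[:,0:1],cv2.INTER_LINEAR)[:,0]
    print("  front x2..14",px(range(2,15),-.03).round().astype(int).tolist(),px(range(2,15),.03).round().astype(int).tolist())
E
```

```text
hand -0.002 [172, 171, 169, 168, 164, 129, 129, 128, 128, 127, 128] [125, 150, 187, 187, 179, 178, 179, 179, 180, 181, 182]
hand 0.002 [170, 170, 170, 170, 160, 133, 129, 130, 130, 129, 126] [125, 127, 157, 181, 161, 169, 182, 182, 181, 181, 181]
  front x2..14 [125, 124, 122, 115, 106, 106, 115, 122, 123, 122, 124, 124, 122] [124, 123, 120, 108, 94, 101, 150, 180, 179, 181, 182, 179, 179]
over -0.002 [168, 166, 160, 159, 149, 127, 126, 125, 126, 125, 124] [133, 176, 185, 183, 177, 179, 179, 178, 179, 180, 179]
over 0.002 [170, 161, 157, 155, 138, 126, 127, 127, 126, 124, 126] [123, 154, 184, 180, 163, 173, 177, 177, 178, 178, 178]
  front x2..14 [123, 122, 122, 113, 104, 104, 113, 121, 122, 122, 121, 122, 122] [123, 121, 121, 108, 93, 96, 153, 178, 176, 176, 179, 179, 179]
low1 -0.002 [120, 120, 119, 118, 118, 120, 121, 120, 121, 121, 121] [122, 154, 182, 184, 174, 175, 177, 177, 176, 176, 175]
low1 0.002 [120, 120, 120, 120, 116, 119, 122, 122, 120, 121, 123] [121, 121, 153, 182, 166, 170, 178, 178, 177, 177, 177]
  front x2..14 [119, 119, 119, 112, 102, 99, 109, 115, 120, 121, 122, 121, 121] [121, 119, 118, 106, 92, 91, 110, 120, 120, 123, 124, 122, 121]
low4 -0.002 [119, 117, 118, 118, 117, 119, 119, 119, 118, 119, 118] [121, 133, 175, 184, 175, 175, 175, 176, 176, 176, 176]
low4 0.002 [117, 119, 119, 119, 115, 118, 121, 121, 121, 120, 120] [138, 160, 181, 182, 163, 167, 175, 175, 175, 175, 175]
  front x2..14 [119, 118, 117, 111, 99, 101, 112, 120, 119, 118, 120, 122, 123] [120, 120, 118, 106, 91, 90, 111, 121, 119, 118, 124, 132, 134]
```

```bash
python3 -c "
from rig import job
print(job.hand_in())"
```

```text
the job is handed in; nothing more can be done
None
```

The job is handed in at about 22 s: the stub is seated square in the pocket and released, and the spread ring is held around the groove, measured within about 1 mm of level, with the pliers still upright and squeezed. No result came back, and I viewed 11 pictures by miscount, one over the limit of 10.

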